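# Shut the specimen drawer and start its locking bolt

## Task

The dish is loaded: push the specimen drawer fully home, and only then start the locking bolt by its crank: turn it backward (anticlockwise seen from above) until the bolt drops into its thread, stop there, and turn it forward (clockwise) one full turn from the drop. Finish while still holding the crank grip, gripped and standing still, so that the bolt stays started; leave the cup, the dropper bottle and the beaker alone.

Things in the scene. Friction and masses are not known exactly. Their poses are not given: they have to be found in the camera images.
- lock: Plain aluminium drawer housing screwed to the worktop, 130 x 120 mm and 60 mm high on a 150 x 140 mm foot 8 mm thick; a round boss (56 mm across, up to 95 mm high) on top carries the crank. Origin: centre of its underside. Its x axis points from the drawer front to the back (the drawer opens toward -x), z up. Its place and yaw vary.
- drawer_front (a point): Centre of the outer face of the drawer's upright front, 31 mm above the worktop; axes as the housing's, +x pushes it home. The front is 112 mm wide (along y) and spans 11 to 51 mm up; along the middle 60 mm of its top edge (43 to 49 mm up) a black lip stands 7 mm farther out. A 60 mm dish is fixed in the drawer.
- drawer (a joint): How far the drawer is pulled out, m: 0 fully home, up to 0.09; it slides stiffly (about 1.5 N) and stays where it is left. Starts 0.045 to 0.085 out.
- lock_axis (a point): Point on the vertical axis of crank and bolt, at the height of the middle of the crank grip (133 mm above the worktop, fixed in the housing).
- grip_center (a point): Middle of the black upright crank grip: plain, round, 16 mm in diameter, 40 mm tall (110 to 150 mm above the worktop), 55 mm from the crank's axis. It revolves freely on its pin, so it can be held firmly with the hand's direction unchanged while led round the circle. Crank and grip keep their height; arm and boss beneath it top out at 109 mm.
- crank (a joint): Angle of crank and bolt, rad, growing clockwise seen from above (forward, screwing in), through whole turns; range -4 to 9.5. At 0 the grip lies on the drawer's side of the axis (housing's -x). Starts at 1.2 to 3.0. Turning takes about 0.03 N m. The thread's start cannot be seen; it lies within about 0.6 rad of reading 0.
- bolt (a joint): Depth of the bolt, m, growing downward; its weight keeps it on the thread (pitch 0.010 a turn). It starts on top of the thread's first turn (0 to 0.006); turned backward it rises to about 0 and, past the thread's start, drops at once to about 0.010: the drop. Turned forward from there it sinks 0.010 a turn, to about 0.020 after one turn.
- bolt_top (a point): Top of the bolt's tail, a steel rod 12 mm in diameter with dark rings standing out of the crank's hub on the axis; 137 mm above the worktop at depth 0, and lower by the depth, so its drop can be seen here. The hub's top is 110 mm above the worktop.
- cup_center (a point): Middle (32 mm up) of a white screw-cap specimen cup, 51 mm across, 64 mm tall; a bystander.
- dropper_center (a point): Middle (51 mm up) of a small dropper bottle, 34 mm across, 102 mm tall; a bystander.
- beaker_center (a point): Middle (35 mm up) of a 53 mm wide, 70 mm tall beaker; a bystander.
- grip: The black crank grip as a body (see grip_center); origin at its lower end, on its axis, 20.5 mm below its middle.

How it is judged:
By the outcome, as a careful person would: the job done as asked, in the order asked, and still so for the second after the job is handed in, while the arm keeps its last pose, push and grip.
It also fails if it takes over 69 s, if anything falls off the work surface, if the arm or the gripper's body presses on something with over 40 N, if the wrist force passes 120 N, or if a joint passes its speed limit or range.

## Robot

A 7-joint arm with a two-finger parallel gripper is mounted at the origin on the work surface; the furniture and walls round the work are solid. World frame = base frame: x ahead of the robot, y to its left, z up, the work surface at z = 0. Lengths are in mm, angles in rad, forces in N, time in s.
With the tool pointing down it reaches from about 400 to 875 mm from the base axis. Payload 4.4 kg.
Tool frame: the origin (TCP) lies at the very end of the fingers, on their centre line; the grasp point (between the pads) lies 19 mm behind it; z points along the fingers, y is the direction in which the jaws open and shut (so a half turn about z gives the same grasp; the last joint's range is limited). The gripper opens to 85 mm and grips with 20 to 120 N. Pads are 22 mm wide; open, the fingers measure 114 mm over their backs; the gripper's body (76 mm by 85 mm) begins 54 mm behind the grasp point. The pads swing forward as they close: fully open they stand 13 mm farther back than shut.
Start: joints at [1.051, 0.628, 0.038, 1.517, -0.027, 0.996, -0.02], TCP at [284.978, -584.213, 231.313] pointing down, gripper open.
Joint ranges: [-3.06, 3.06], [-0.37, 2.12], [-1.25, 1.32], [0.18, 2.47], [-1.1, 4.24], [0.23, 1.98], [-2.94, 2.94]. Speed limits (rad/s): [2.57, 2.57, 3.14, 3.14, 3.14, 3.14, 3.14].

## Interface

Orientations are given as [roll, pitch, yaw] about the fixed x, y, z axes, in that order (R = Rz(yaw) Ry(pitch) Rx(roll)).
In Python, from cell import ctrl gives the robot as it stands.
- The arm moves only by the shell command python3 -m crank 'ROWS' [OPENING]. ROWS is JSON, a list that holds one entry, the list of rows, each a list of 6 numbers: the shift along the tool's x, y, z in units of 30 mm (1.0 is 30 mm), then the turn, a rotation vector about the tool's x, y, z in units of 6 degrees (1.0 is 6 degrees). In form: [[[tx, ty, tz, rx, ry, rz], ...]]. A call has 1 to 12 rows; each row shifts and turns the pose as measured when the row begins, along the tool's axes as they then stand; what a row does not reach is not made up. A row lasts 1/12 s, in which the tool goes at most 41.7 mm and 7.16 degrees, less where a joint would pass 70% of its speed; a pose out of reach is approached as far as the arm can. A call is refused whole if a number of a shift passes 1 or a number of a turn 1, either way. A call with a gripper value outside its range is refused whole. OPENING is the gripper command: -1 is fully open, 1 is shut, values between are in proportion, set as the call begins (- or left out, the last holds). The fingers move at their own pace and stop on an object; the grip force is fixed at half the most. Time passes only in rows, so rows that do not move let the fingers close. It gives the time, the measured TCP pose, the force and the opening at its end, in the units of the state.
- ctrl.read_state(): the state, without advancing time (a new reading comes with each control period).
- ctrl.get_image(name): name is "scene" or "top" or "wrist"; returns a dict with "color" (384x512x3 uint8, red, green, blue), "depth" (384x512 float32, mm along the optical axis (not along the pixel's ray), 0 where there is no reading), "camera_matrix" (3x3 intrinsics, pixels), "k1" (the pictures are not rectified: a ray, as slopes to the right and down, at radius r is drawn at 1 + k1 r^2 times it, then the intrinsics apply), "R" (3x3) and "t" (3): a world point X has camera coordinates R X + t. Camera axes: x right, y down, z forward; pixel columns grow to the right and rows downward; lengths in mm; the calibration is good to about 2 mm. A picture is of the moment at which its call begins.
- ctrl.finish_job(): hands the job in, once; it reports no verdict.
Trained networks look in a picture, given as the dict that the camera call returned (one of the last four; its "shot" number tells which), for a name from the list of things; names that differ only in an ending like _2 or _b are one class to them, and where a whole thing is asked for, a point or a joint stands for the part that bears it (a point fixed in the world has none). Each returns a list of dicts, best first, with "conf" (0 to 1); they miss things now and then, are a little off and sometimes report something else, mostly with a low value. They report only what shows in the picture. A call takes as long as a camera call.
- ctrl.search_frame(query, picture): "extent" ([centre column, centre row, width, height] in pixels, round what is visible of it).
The state is a dict: "clock": time; "qpos": joint angles; "qd": joint speeds; "tau": joint torques, N m; "eef_pos": TCP position; "tool_rot": TCP orientation; "force": force on the tool from outside, world axes, zero at the start; "torque": the same for the moment, N m; "width": finger opening in mm.
Only numpy, scipy, OpenCV 4.12 (cv2) and the standard library are available. Lean on these libraries where they do the work, as an engineer would, in place of code of your own. Each camera call takes 0.05 s, during which the arm holds its last target. There are 200 camera calls.

## Working session

There is one attempt and no reset: what is moved stays moved. The work goes in short steps, Python scripts to look and compute and a shell command to move; the robot and the scene stay as the last step left them, time stands still between calls to the robot, and variables do not carry over. Pictures are saved under pics/ and viewed, about 8 in all and at most 12, crops included, and the job is handed in when it is done.

```bash
ls; mkdir -p pics
cat > h.py <<'E'
import numpy as np,cv2
from cell import ctrl
def save(im,n,box=None,s=1):
    c=im["color"][:,:,::-1]
    if box: c=c[box[1]:box[3],box[0]:box[2]]
    cv2.imwrite("pics/"+n,cv2.resize(c,None,fx=s,fy=s,interpolation=cv2.INTER_CUBIC))
def ray(im,u,v):
    K=np.array(im["camera_matrix"]);d=np.array([(u-K[0,2])/K[0,0],(v-K[1,2])/K[1,1]]);x=d.copy()
    for _ in range(20): x=d/(1+im["k1"]*(x@x))
    return np.array([x[0],x[1],1])
def at_depth(im,u,v,z=None):
    if z is None: z=float(im["depth"][int(v),int(u)])
    R=np.array(im["R"]);t=np.array(im["t"]); return R.T@(ray(im,u,v)*z-t)
def at_z(im,u,v,h):
    R=np.array(im["R"]);t=np.array(im["t"]);c=-R.T@t;d=R.T@ray(im,u,v); return c+d*(h-c[2])/d[2]
def proj(im,X):
    R=np.array(im["R"]);t=np.array(im["t"]);c=R@np.array(X)+t;x=c[:2]/c[2];x=x*(1+im["k1"]*(x@x));K=np.array(im["camera_matrix"])
    return K[0,0]*x[0]+K[0,2],K[1,1]*x[1]+K[1,2]
E
cat > a.py <<'E'
from h import *
np.set_printoptions(precision=1,suppress=True)
s=ctrl.read_state();print(s)
for n in ["scene","top"]:
    im=ctrl.get_image(n);save(im,n+"0.png",s=1.5)
    R=np.array(im["R"]);print(n,-R.T@im["t"],R[2])
    for q in ["lock","drawer_front","grip","bolt_top","lock_axis","cup_center","dropper_center","beaker_center"]:
        for r in ctrl.search_frame(q,im)[:2]:
            e=r["extent"];print(q,round(r["conf"],2),np.array(e),at_depth(im,e[0],e[1]))
E
python3 a.py
```

```text
pics
{'clock': 0.0, 'qpos': array([ 1.1,  0.6,  0. ,  1.5, -0. ,  1. , -0. ]), 'qd': array([ 0.,  0.,  0., -0., -0.,  0., -0.]), 'tau': array([  0. , -56.3,   1.2, -19.3,   0. ,   0. ,   0. ]), 'eef_pos': array([ 284.7, -583.6,  230.4]), 'tool_rot': array([-3.1,  0. ,  0.5]), 'force': array([ 0.4, -0.8,  0.4]), 'torque': array([-0.,  0.,  0.]), 'width': 85.55425890502592}
scene [ 190.7 -490.4  604.6] [ 0.4  0.7 -0.6]
lock 0.66 [285.7 264.5 106.6 142. ] [518.3 -66.6  60.7]
drawer_front 0.61 [260.6 202.9   8.   23.1] [523.2  37.7 138.3]
drawer_front 0.56 [302.  303.5  73.7  61.3] [ 506.9 -139.7   30.6]
grip 0.65 [261.5 202.8   7.7  18.7] [526.2  39.2 136.5]
grip 0.59 [273.2 223.5  10.4  11.6] [521.7 -12.1 121.9]
bolt_top 0.62 [275.5 223.6   6.7  14.5] [526.1 -13.6 120.9]
lock_axis 0.56 [285.9 264.8 109.9 138.2] [518.4 -67.1  60.2]
lock_axis 0.33 [260.5 203.1   7.2  20.9] [523.9  39.3 136.5]
cup_center 0.86 [174.1 223.4  19.2  28.4] [379.4 159.4  56.2]
dropper_center 0.52 [180.8 196.4  20.1  37.2] [429.3 245.2  56.9]
beaker_center 0.74 [329.2 203.6  25.6  31.9] [730.1  58.5  46.4]
top [ 505.8   88.4 1179.1] [ 0.  0. -1.]
lock 0.7 [328.  205.8  96.4  58.3] [518.8 -62.9  62. ]
drawer_front 0.65 [356.6 210.2  37.8  39.6] [ 506.1 -139.8   36.1]
lock_axis 0.7 [327.6 204.   92.8  65.8] [523.3 -61.7  64.1]
cup_center 0.64 [230.3 258.3  17.4  20. ] [393.  184.2  64.6]
dropper_center 0.76 [202.8 243.5  13.6  15.4] [431.9 250.7  76.7]
beaker_center 0.66 [270.1 120.8  21.1  26.6] [742.8  77.1  33.2]
```

View pics/scene0.png

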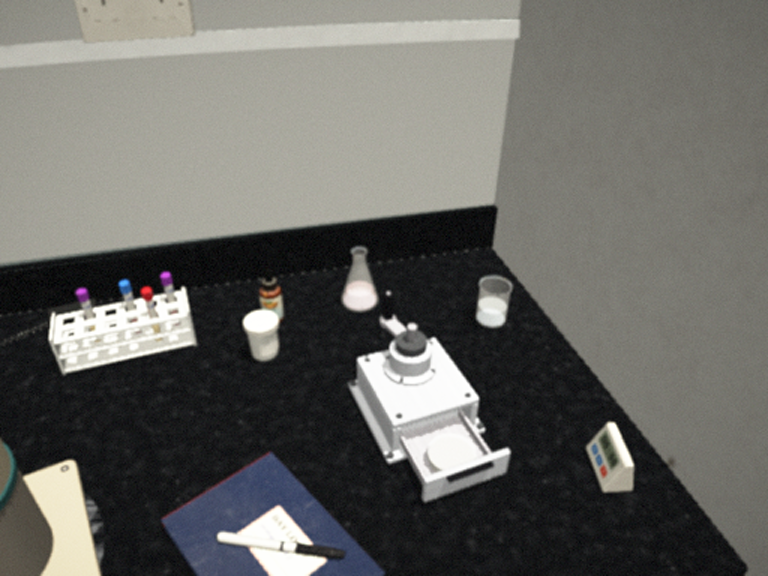

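View pics/top0.png

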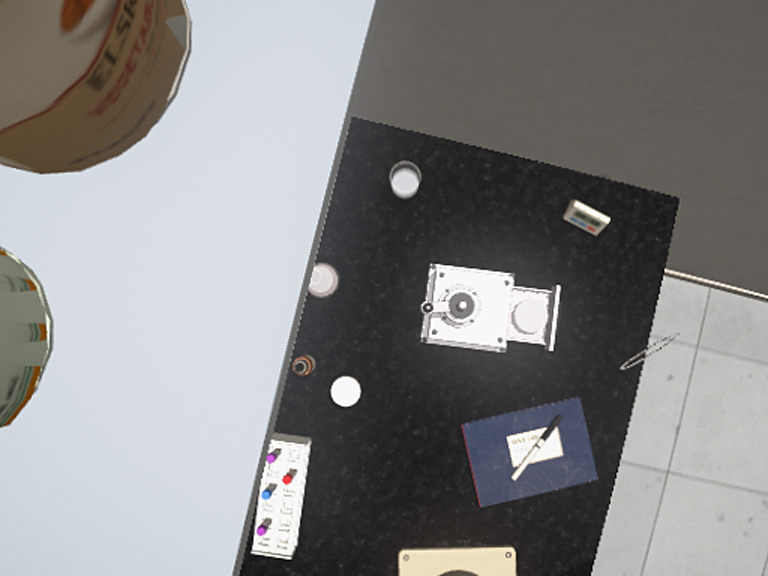

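The scene view shows the housing at about (415,400), with the drawer open toward the robot's right and the grip behind it at (388,305). In the top view the hub is at (462,306), the grip at (427,308) and the drawer front runs from (559,286) to (551,350). Next I'll measure these from depth.

```bash
cat > m.py <<'E'
from h import *
np.set_printoptions(precision=1,suppress=True)
def cloud(im):
    v,u=np.mgrid[0:384,0:512]; K=np.array(im["camera_matrix"])
    p=cv2.undistortPoints(np.stack([u,v],-1).reshape(-1,1,2).astype(np.float64),K,np.array([im["k1"],0,0,0,0]))[:,0]
    z=im["depth"].reshape(-1).astype(float); P=np.c_[p*z[:,None],z]
    return ((P-np.array(im["t"]))@np.array(im["R"])),z>0
if __name__=="__main__":
    for n in ["top","scene"]:
        im=ctrl.get_image(n);P,ok=cloud(im)
        near=ok&(abs(P[:,0]-520)<140)&(abs(P[:,1]+60)<160)
        def sel(a,b): return P[near&(P[:,2]>a)&(P[:,2]<b)]
        print(n)
        Q=sel(54,66);print("house",len(Q),np.median(Q[:,2]),cv2.minAreaRect(Q[:,:2].astype(np.float32)))
        for a,b in [(85,100),(101,107),(107,115),(115,141),(141,156)]:
            Q=sel(a,b);print(a,b,len(Q), Q.mean(0) if len(Q) else 0,Q.min(0) if len(Q) else 0,Q.max(0) if len(Q) else 0)
        Q=sel(38,54);Q=Q[Q[:,1]<-120];print("front",len(Q),Q.mean(0),Q.min(0),Q.max(0),cv2.minAreaRect(Q[:,:2].astype(np.float32)))
        if n=="top": save(im,"topz.png",(270,165,390,245),6)
    print(at_z(im,0,0,0) if 0 else "")
E
python3 m.py
```

```text
top
house 1849 60.370913973239425 ((517.1332397460938, -67.04492950439453), (211.1842803955078, 120.30494689941406), 81.60578155517578)
85 100 157 [525.9  -8.5  95.1] [499.5 -34.4  85.2] [553.2  19.1  99.8]
101 107 40 [522.8  13.9 105.9] [504.5 -25.7 102.7] [543.1  51.5 107. ]
107 115 272 [525.5   4.7 110. ] [506.7 -27.7 107. ] [545.3  58.6 113.9]
115 141 32 [524.1  -1.9 129.7] [511.3 -19.6 115.3] [530.6  54.7 137.9]
141 156 35 [523.   47.8 149.8] [517.1  41.1 145.6] [528.9  55.1 153.1]
front 237 [ 501.2 -170.7   49. ] [ 447.3 -183.1   38.1] [ 556.9 -140.    54. ] ((503.046630859375, -160.88461303710938), (39.7193717956543, 110.92391967773438), 82.63545989990234)
scene
house 2184 60.14391363918615 ((523.3551635742188, -27.160491943359375), (131.86244201660156, 120.81635284423828), 81.86323547363281)
85 100 267 [517.2 -19.9  93.1] [497.5 -36.1  85.1] [553.8  50.7 100. ]
101 107 83 [516.9   0.4 104.4] [505.5 -28.7 101. ] [542.1  49.2 107. ]
107 115 301 [523.3   2.8 109.3] [505.8 -28.7 107. ] [546.6  52.7 115. ]
115 141 139 [522.4  18.5 127.5] [515.4 -14.8 115.7] [531.9  48.3 140.8]
141 156 50 [521.8  44.6 147.5] [515.4  38.7 141.6] [529.7  52.9 151.9]
front 518 [ 499.8 -174.1   48.1] [ 446.6 -186.4   38.3] [ 557.7 -159.6   53.1] ((501.8692321777344, -174.6993865966797), (16.101150512695312, 112.33433532714844), 81.25106048583984)
```

View pics/topz.png

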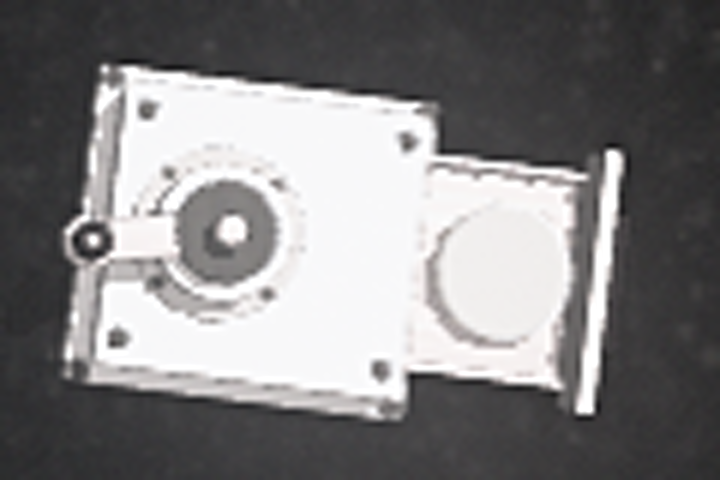

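The close-up shows the hub at (232,230), the grip at (90,240) and the drawer front at about (600,280). That gives a housing yaw of about 82°, the axis at about (526,-7.5) and the crank at about 2.95 rad. First I'll turn the hand to the housing yaw and shut the gripper.

```bash
cat > g.py <<'E'
# delta from the measured pose to a target (world xyz, yaw tool-down) in move units
import sys;from h import *
from scipy.spatial.transform import Rotation as Ro
def go(X,yaw=1.43):
    s=ctrl.read_state();R=Ro.from_euler("xyz",s["tool_rot"])
    T=Ro.from_euler("xyz",[np.pi,0,yaw])
    print("t",round(s["clock"],2),"pos",np.round(s["eef_pos"],1),"F",np.round(s["force"],1),"w",round(s["width"],1),"tx",np.round(R.inv().apply(np.array(X)-s["eef_pos"])/30,2),"rot",np.round(np.degrees((R.inv()*T).as_rotvec())/6,2))
H=np.array([523.4,-27]);ex=np.array([np.cos(1.43),np.sin(1.43)]);ey=np.array([-ex[1],ex[0]])
def hw(x,y,z): return np.r_[H+x*ex+y*ey,z]
if __name__=="__main__":
    x,y,z=map(float,sys.argv[1:4]); go(hw(x,y,z))
E
python3 -m crank '[[[0,0,0,0,0,-1],[0,0,0,0,0,-1],[0,0,0,0,0,-1],[0,0,0,0,0,-1],[0,0,0,0,0,-1],[0,0,0,0,0,-1],[0,0,0,0,0,-1],[0,0,0,0,0,-1],[0,0,0,0,0,-1]]]' 1; python3 g.py -200 0 150
```

```text
clock: 1.75
eef_pos: [284.9, -584.3, 231.5]
tool_rot: [-3.141, 0.001, 1.44]
force: [0.1, -0.6, -0.2]
width: -0.1
t 1.75 pos [ 284.9 -584.3  231.5] F [ 0.1 -0.6 -0.2] w -0.1 tx [12.79  5.39  2.7 ] rot [-0.01  0.01  0.09]
```

```bash
python3 -m crank '[[[1,0.42,0,0,0,0],[1,0.42,0,0,0,0],[1,0.42,0,0,0,0],[1,0.42,0,0,0,0],[1,0.42,0,0,0,0],[1,0.42,0,0,0,0],[1,0.42,0,0,0,0],[1,0.42,0.4,0,0,0],[1,0.42,0.5,0,0,0],[1,0.42,0.5,0,0,0],[1,0.42,0.5,0,0,0],[1,0.42,0.5,0,0,0]]]'; python3 g.py -200 0 32
```

```text
clock: 2.75
eef_pos: [486.1, -248.6, 158.3]
tool_rot: [3.133, 0.015, 1.422]
force: [0.8, -1.1, -0.4]
width: -0.1
t 2.75 pos [ 486.1 -248.6  158.3] F [ 0.8 -1.1 -0.4] w -0.1 tx [0.88 0.15 4.2 ] rot [ 0.08  0.14 -0.08]
```

```bash
python3 -m crank '[[[0.3,0.15,0.5,0,0.1,0],[0.3,0,0.8,0,0,0],[0,0,0.8,0,0,0],[0,0,0.8,0,0,0],[0,0,0.7,0,0,0],[0,0,0.5,0,0,0],[0,0,0,0,0,0],[0,0,0,0,0,0]]]'; python3 g.py -165 0 32
python3 - <<'E'
from h import *
im=ctrl.get_image("scene");save(im,"s1.png",(190,150,450,384),3)
E
```

```text
clock: 3.42
eef_pos: [503.3, -218.3, 29.0]
tool_rot: [3.128, -0.002, 1.441]
force: [0.0, -0.2, 0.3]
width: -0.0
t 3.42 pos [ 503.3 -218.3   29. ] F [ 0.  -0.2  0.3] w -0.0 tx [ 0.91 -0.22 -0.1 ] rot [ 0.13 -0.02  0.1 ]
```

View pics/s1.png

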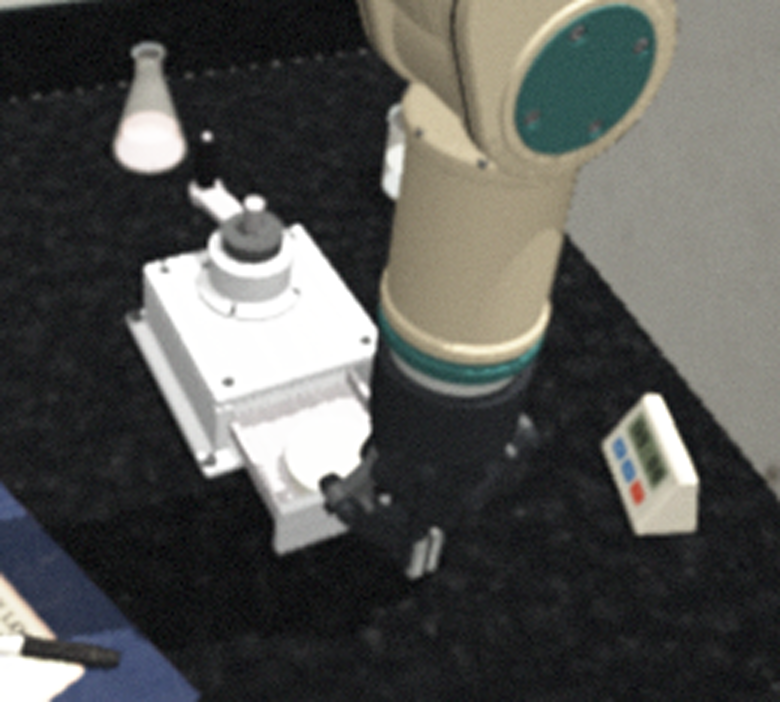

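The closed fingers, at about (425,555), stand just outside the middle of the drawer front. Now I'll push.

```bash
python3 -m crank '[[[0.4,-0.1,0,0,0,0.1],[0.4,-0.1,0,0,0,0],[0.3,0,0,0,0,0],[0.3,0,0,0,0,0],[0.3,0,0,0,0,0],[0.3,0,0,0,0,0]]]'; python3 g.py -75 0 32;python3 -m crank '[[[0.3,0,0,0,0,0],[0.3,0,0,0,0,0],[0.2,0,0,0,0,0],[0.2,0,0,0,0,0]]]';  python3 g.py -75 0 32
```

```text
clock: 3.97
eef_pos: [507.6, -160.8, 34.1]
tool_rot: [3.12, 0.004, 1.423]
force: [-0.2, -2.0, -1.1]
width: -0.1
t 3.97 pos [ 507.6 -160.8   34.1] F [-0.2 -2.  -1.1] w -0.1 tx [ 1.99 -0.12  0.06] rot [ 0.2   0.04 -0.07]
clock: 4.3
eef_pos: [512.6, -127.0, 34.4]
tool_rot: [3.12, 0.004, 1.425]
force: [-0.1, -1.8, -0.1]
width: -0.2
t 4.3 pos [ 512.6 -127.    34.4] F [-0.1 -1.8 -0.1] w -0.2 tx [ 0.85 -0.12  0.07] rot [ 0.2   0.04 -0.05]
```

```bash
for i in 1 2 3; do python3 -m crank '[[[0.2,0,0,0,0,0],[0.2,0,0,0,0,0]]]' | grep -E "eef|force"; done; for i in 1 2; do python3 -m crank '[[[0,0,0,0,0,0]]]' | grep -E "eef|force";done;  python3 g.py -75 0 32
```

```text
eef_pos: [513.8, -118.7, 34.5]
force: [-2.8, -25.8, -0.9]
eef_pos: [513.6, -119.1, 34.6]
force: [-2.6, -14.6, -0.4]
eef_pos: [513.5, -119.2, 34.8]
force: [-3.1, -13.6, 0.3]
eef_pos: [513.4, -120.9, 34.9]
force: [0.2, 0.3, 0.4]
eef_pos: [513.7, -121.2, 35.0]
force: [1.1, 1.4, -0.8]
t 4.97 pos [ 513.7 -121.2   35. ] F [ 1.1  1.4 -0.8] w 0.0 tx [ 0.65 -0.14  0.07] rot [ 0.19  0.39 -0.31]
```

```bash
python3 -m crank '[[[-0.8,0,0,0,0,0],[-0.6,0,0,0,0,0],[0,0,-0.8,0,0,0],[0,0,-1,0,0,0],[0,0,-1,0,0,0],[0,0,-1,0,0,0],[0,0,-1,0,0,0],[0,0,-1,0,0,0],[0,0,-0.5,0,0,0],[0,0,0,0,0,0]]]' -0.3;  python3 g.py 74 10.6 210
cat > chk.py <<'E'
from m import *;from g import *
im=ctrl.get_image("top");P,ok=cloud(im)
h=np.c_[(P[:,:2]-H)@ex,(P[:,:2]-H)@ey,P[:,2]]
Q=h[ok&(abs(h[:,1])<60)&(h[:,0]<-60)&(h[:,0]>-170)&(h[:,2]>40)&(h[:,2]<60)]
print("front x",np.percentile(Q[:,0],[1,10,50,90]),len(Q))
save(im,"t2.png",(250,150,410,270),4)
E
python3 chk.py
```

```text
clock: 5.8
eef_pos: [507.9, -142.7, 233.0]
tool_rot: [3.119, 0.026, 1.412]
force: [-0.1, -0.1, -0.1]
width: 55.3
t 5.8 pos [ 507.9 -142.7  233. ] F [-0.1 -0.1 -0.1] w 55.3 tx [ 6.37 -0.51  0.59] rot [ 0.22  0.25 -0.17]
front x [-81.4 -78.8 -70.8 -62. ] 260
```

View pics/t2.png

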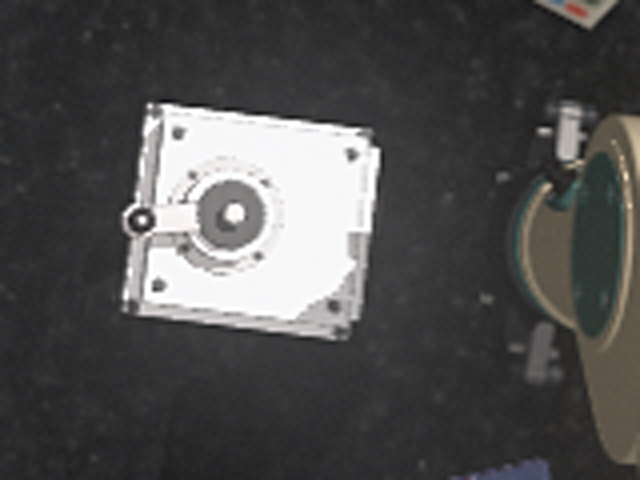

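The drawer is home: its front at (370,240) sits flush against the housing. The grip is unmoved at (142,218). Next I'll move over the grip.

```bash
python3 -m crank '[[[0.8,-0.06,0,0,0,0],[0.9,-0.06,0,0,0,0],[0.9,-0.06,0,0,0,0],[0.9,-0.06,0,0.1,0.1,-0.1],[0.9,-0.06,0.1,0,0.1,0],[0.9,-0.06,0.1,0,0,0],[0.6,-0.06,0,0,0,0],[0.3,0,0,0,0,0],[0,0,0,0,0,0],[0,0,0,0,0,0]]]';  python3 g.py 74 10.6 180
python3 - <<'E'
from h import *
im=ctrl.get_image("wrist");save(im,"w3.png");
for q in ["grip","bolt_top"]:
    print([(r["conf"],r["extent"],at_depth(im,*r["extent"][:2])) for r in ctrl.search_frame(q,im)[:2]])
E
```

```text
clock: 6.68
eef_pos: [517.8, 55.3, 209.1]
tool_rot: [-3.134, 0.004, 1.427]
force: [-0.7, -0.1, -1.5]
width: 55.6
t 6.68 pos [517.8  55.3 209.1] F [-0.7 -0.1 -1.5] w 55.6 tx [-0.22  0.22  0.97] rot [-0.07  0.03 -0.03]
[(0.7, [268.1, 205.3, 23.8, 33.3], array([526.23644335,  53.44973496, 149.50000532]))]
[(0.73, [280.7, 257.5, 13.0, 25.0], array([530.05361746,  -2.80024914, 128.03804769])), (0.5, [275.1, 226.4, 45.1, 89.7], array([528.74833578,  16.25941531, 107.46762543]))]
```

View pics/w3.png

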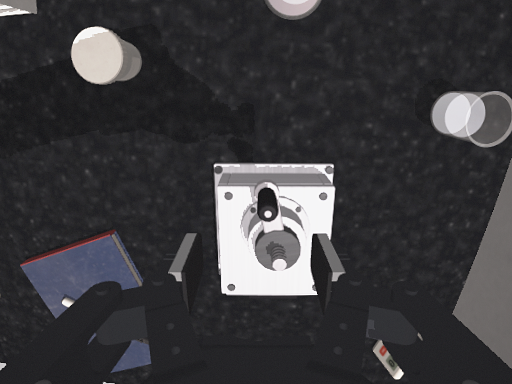

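The wrist view shows the grip's top at (267,212) between the open fingers and the bolt tail at (279,262). I'll descend and grip.

```bash
python3 -m crank '[[[-0.2,0.22,0.4,0,0,0],[0,0,0.5,0,0,0],[0,0,0.3,0,0,0],[0,0,0,0,0,0]]]';  python3 g.py 74 10.6 115
```

```text
clock: 7.17
eef_pos: [525.9, 39.7, 171.7]
tool_rot: [-3.139, 0.006, 1.416]
force: [0.0, 0.0, 0.6]
width: 55.8
t 7.17 pos [525.9  39.7 171.7] F [0.  0.  0.6] w 55.8 tx [ 0.26 -0.12  1.89] rot [-0.02  0.06 -0.13]
```

```bash
python3 -m crank '[[[0.25,-0.12,0,0,0,0],[0,0,0,0,0,0],[0,0,0,0,0,0]]]';  python3 g.py 74 10.6 115; python3 -m crank '[[[0,0,0.5,0,0,0],[0,0,0.5,0,0,0],[0,0,0.4,0,0,0],[0,0,0,0,0,0]]]';  python3 g.py 74 10.6 115
```

```text
clock: 7.42
eef_pos: [523.3, 46.0, 170.9]
tool_rot: [-3.138, 0.007, 1.412]
force: [-0.7, -0.4, 0.4]
width: 55.5
t 7.42 pos [523.3  46.  170.9] F [-0.7 -0.4  0.4] w 55.5 tx [ 0.07 -0.    1.86] rot [-0.03  0.07 -0.17]
clock: 7.75
eef_pos: [525.9, 47.1, 130.8]
tool_rot: [3.138, 0.005, 1.414]
force: [-1.0, -0.4, 0.2]
width: 55.3
t 7.75 pos [525.9  47.1 130.8] F [-1.  -0.4  0.2] w 55.3 tx [ 0.01 -0.09  0.52] rot [ 0.04  0.05 -0.15]
```

```bash
python3 -m crank '[[[0,-0.08,0.3,0,0,-0.1],[0,0,0.15,0,0,0],[0,0,0,0,0,0]]]';  python3 g.py 74 10.6 115; python3 -m crank '[[[0,0,0,0,0,0],[0,0,0,0,0,0],[0,0,0,0,0,0],[0,0,0,0,0,0],[0,0,0,0,0,0],[0,0,0,0,0,0]]]' 1;  python3 g.py 74 10.6 115
python3 - <<'E'
from h import *
im=ctrl.get_image("wrist");save(im,"w4.png",(130,80,390,300),3)
for q in ["grip","bolt_top"]:
    print([(r["conf"],r["extent"],at_depth(im,*r["extent"][:2])) for r in ctrl.search_frame(q,im)[:2]])
E
```

```text
clock: 8.0
eef_pos: [524.6, 48.0, 117.8]
tool_rot: [3.135, 0.004, 1.427]
force: [0.9, -0.7, 0.4]
width: 55.5
t 8.0 pos [524.6  48.  117.8] F [ 0.9 -0.7  0.4] w 55.5 tx [-0.01 -0.04  0.09] rot [ 0.06  0.04 -0.03]
clock: 8.5
eef_pos: [525.4, 48.3, 119.1]
tool_rot: [3.133, 0.003, 1.427]
force: [0.3, 0.6, -2.6]
width: 13.7
t 8.5 pos [525.4  48.3 119.1] F [ 0.3  0.6 -2.6] w 13.7 tx [-0.03 -0.07  0.14] rot [ 0.08  0.03 -0.03]
[(0.61, [255.4, 261.1, 33.8, 72.1], array([526.44636741,  54.7961883 , 143.9418545 ]))]
[(0.56, [273.0, 323.8, 16.7, 28.3], array([528.56167551,  -1.03550376, 122.12674126]))]
```

View pics/w4.png

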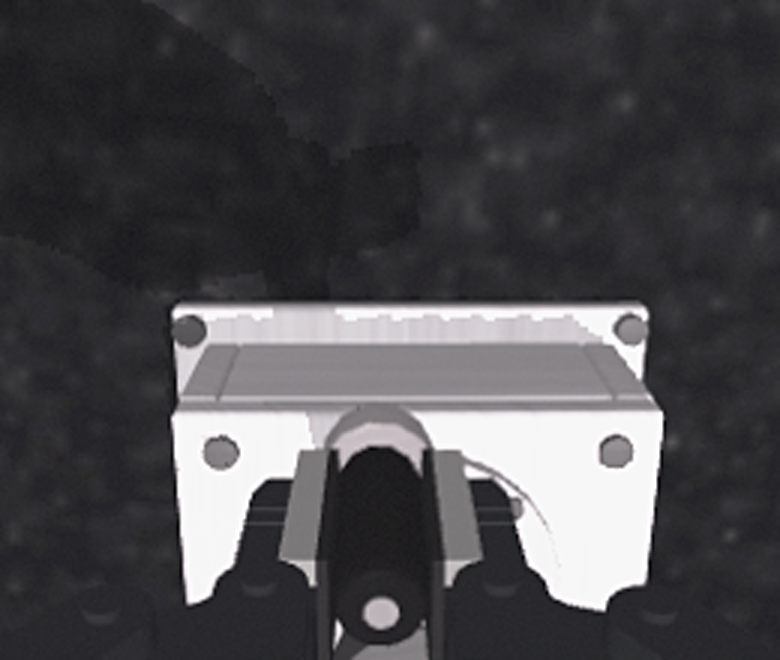

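The pads hold the black grip at about (380,560) with a width of 13.7. I'll write a helper that works out the crank angle, the force and the suggested chord rows.

```bash
cat > c.py <<'E'
# report crank angle from TCP and suggest chord rows: c.py step n
import sys;from g import *;import json,os
A=np.array(json.load(open("axis.json"))) if os.path.exists("axis.json") else np.array([527.5,-7.0])
def st():
    s=ctrl.read_state();p=s["eef_pos"][:2]-A;x,y=p@ex,p@ey
    return s,x,y,np.arctan2(y,-x),np.hypot(x,y)
if __name__=="__main__":
    s,x,y,th,r=st();d=float(sys.argv[1]);n=int(sys.argv[2])
    f=s["force"][:2];er=(x*ex+y*ey)/r; et=(-np.cos(th)*0+np.sin(th))*ex+np.cos(th)*ey
    open("log.txt","a").write(json.dumps([s["clock"],*map(float,s["eef_pos"]),float(f@er),float(f@et),float(th)])+"\n")
    print("t %.2f pos %s th %.3f r %.1f Frad %.1f Ftan %.1f Fz %.1f w %.1f rot %s"%(s["clock"],np.round(s["eef_pos"],1),th,r,f@er,f@et,s["force"][2],s["width"],np.round(s["tool_rot"],3)))
    R=Ro.from_euler("xyz",s["tool_rot"]);print("rot",np.round(np.degrees((R.inv()*Ro.from_euler("xyz",[np.pi,0,1.43])).as_rotvec())/6,2),"z",round((s["eef_pos"][2]-118)/30,2))
    q=[(x,y)]+[(-55*np.cos(th+d*k),55*np.sin(th+d*k)) for k in range(1,n+1)]
    M=R.inv().as_matrix()[:2,:2]
    print([[float(v) for v in np.round(M@((b[0]-a[0])*ex+(b[1]-a[1])*ey)/30,2)] for a,b in zip(q,q[1:])])
E
python3 c.py -0.12 4
```

```text
t 8.65 pos [525.4  48.3 119.1] th 2.963 r 55.3 Frad 0.0 Ftan 0.6 Fz -2.7 w 14.2 rot [3.133e+00 3.000e-03 1.427e+00]
rot [ 0.08  0.03 -0.03] z 0.04
[[-0.06, -0.21], [-0.08, -0.21], [-0.1, -0.19], [-0.12, -0.18]]
```

```bash
python3 -m crank '[[[-0.05,-0.21,0,0,0,0],[-0.08,-0.21,0,0,0,0],[-0.1,-0.19,0,0,0,0],[-0.12,-0.18,0,0,0,0]]]' >/dev/null; python3 c.py -0.15 5
```

```text
t 8.98 pos [500.8  41.5 119.1] th 2.498 r 55.3 Frad -2.3 Ftan 1.9 Fz -3.5 w 14.0 rot [3.129e+00 2.000e-03 1.427e+00]
rot [ 0.12  0.02 -0.03] z 0.04
[[-0.19, -0.2], [-0.21, -0.18], [-0.23, -0.14], [-0.25, -0.11], [-0.27, -0.07]]
```

Tracking is good, so I'll continue.

```bash
python3 -m crank '[[[-0.19,-0.2,0,0,0,0],[-0.21,-0.18,0,0,0,0],[-0.23,-0.14,0,0,0,0],[-0.25,-0.11,0,0,0,0],[-0.27,-0.07,0,0,0,0]]]' >/dev/null; python3 c.py -0.15 5
```

```text
t 9.40 pos [474.3   7.3 119.2] th 1.693 r 55.1 Frad -6.2 Ftan 1.0 Fz -8.9 w 13.9 rot [3.123e+00 1.000e-03 1.428e+00]
rot [ 0.18  0.01 -0.02] z 0.04
[[-0.28, -0.01], [-0.27, 0.03], [-0.27, 0.07], [-0.25, 0.11], [-0.23, 0.14]]
```

```bash
python3 -m crank '[[[-0.28,0.03,0.04,0.1,0,0],[-0.27,0.06,0.04,0.05,0,0],[-0.27,0.08,0,0,0,0],[-0.24,0.11,0,0,0,0]]]' >/dev/null; python3 c.py -0.1 4
python3 - <<'E'
from h import *
for n in ["wrist","scene","top"]:
    im=ctrl.get_image(n)
    if n=="wrist": save(im,"w5.png",(130,80,390,384),2)
    print(n,[(round(r["conf"],2),np.round(r["extent"]),at_depth(im,*r["extent"][:2])) for r in ctrl.search_frame("bolt_top",im)[:2]])
E
```

```text
t 9.73 pos [476.1 -26.4 119.3] th 1.068 r 54.9 Frad -6.2 Ftan 2.4 Fz -13.7 w 13.6 rot [ 3.139e+00 -2.000e-03  1.428e+00]
rot [ 0.03 -0.02 -0.02] z 0.04
[[-0.16, 0.09], [-0.15, 0.11], [-0.13, 0.13], [-0.12, 0.14]]
wrist [(0.66, array([356., 201.,  38.,  38.]), array([487.5305377 ,  50.93007227, 260.92326224]))]
scene [(0.5, array([275., 226.,   3.,  13.]), array([524.28619264, -14.65693299, 115.87595546]))]
top []
```

View pics/w5.png

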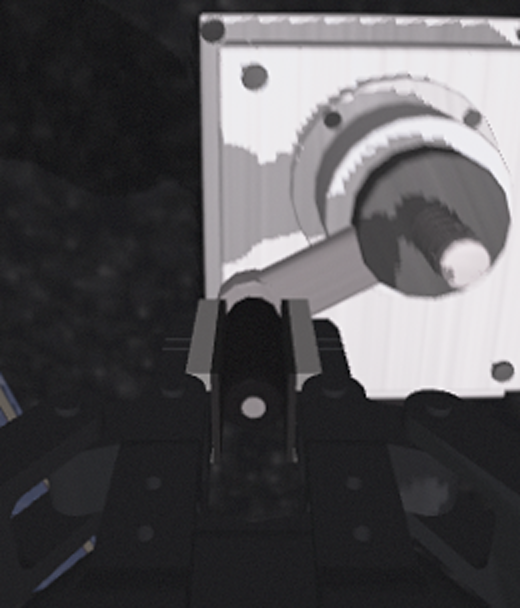

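The bolt tail is clear in the wrist view at (465,262), standing tall out of the hub, so it hasn't dropped yet. I'll write a numeric height monitor.

```bash
cat > b.py <<'E'
from m import *
from c import A
out=[]
for n in ["scene","wrist"]:
    im=ctrl.get_image(n)
    r=[q for q in ctrl.search_frame("bolt_top",im)]
    out.append((n,[(round(q["conf"],2),np.round(q["extent"],1).tolist()) for q in r[:1]]))
    if n=="scene":
        P,ok=cloud(im);z=P[ok&(np.hypot(P[:,0]-526,P[:,1]+8.5)<9)&(P[:,2]<145)&(P[:,2]>112)][:,2]
        out.append(("n",len(z),"ztop",np.round(np.percentile(z,[50,90,98]),1) if len(z)>3 else z))
    else:
        g=cv2.cvtColor(im["color"],cv2.COLOR_RGB2GRAY)
        out.append(("prof z112..142/2",[int(g[int(round(v)),int(round(u))]) for u,v in [proj(im,(527,-7.5,z)) for z in range(112,144,2)] if 0<=v<383 and 0<=u<511]))
        u,v=proj(im,(527,-7.5,137));out.append(("p137",round(u),round(v)));u,v=proj(im,(527,-7.5,127));out.append(("p127",round(u),round(v)))
        cv2.imwrite("pics/wl.png",im["color"][:,:,::-1])
for o in out: print(*o)
E
python3 b.py
```

```text
scene [(0.4, [275.0, 223.3, 3.8, 12.3])]
n 62 ztop [123.8 132.3 134.6]
wrist [(0.63, [356.9, 201.2, 41.2, 39.3])]
prof z112..142/2 [51, 84, 79, 66, 85, 87, 195, 230, 225, 226, 225, 223, 219, 215, 213, 213]
p137 363 214
p127 356 206
```

```bash
python3 -m crank '[[[-0.16,0.12,0.12,0,0,0],[-0.15,0.14,0.05,0,0,0],[-0.13,0.13,0,0,0,0]]]' >/dev/null; python3 c.py -0.08 3;python3 b.py
```

```text
t 10.48 pos [484.5 -40.9 119.6] th 0.762 r 54.8 Frad -7.6 Ftan 0.6 Fz -22.0 w 13.7 rot [3.140e+00 3.000e-03 1.431e+00]
rot [0.01 0.02 0.01] z 0.05
[[-0.1, 0.1], [-0.09, 0.12], [-0.08, 0.12]]
scene []
n 0 ztop []
wrist [(0.65, [340.4, 174.6, 38.5, 37.2])]
prof z112..142/2 [88, 69, 73, 90, 103, 223, 235, 232, 230, 229, 229, 229, 227, 225, 222, 220]
p137 341 184
p127 336 178
```

```bash
python3 -m crank '[[[0,0,0,0,0,0]]]' >/dev/null; python3 c.py -0.08 3|head -1;python3 -m crank '[[[0,0,-0.1,0,0,0]]]' >/dev/null; python3 c.py -0.08 3|head -1; python3 -m crank '[[[0,0,0,0,0,0]]]' >/dev/null; python3 c.py -0.08 3
```

```text
t 10.77 pos [484.8 -41.3 119. ] th 0.753 r 54.8 Frad -1.7 Ftan -1.2 Fz -2.0 w 14.1 rot [3.140e+00 3.000e-03 1.431e+00]
t 10.85 pos [484.1 -40.2 120.3] th 0.778 r 54.7 Frad -11.4 Ftan -1.9 Fz -50.5 w 13.7 rot [-3.141e+00  2.000e-03  1.432e+00]
t 10.93 pos [483.  -39.1 118.9] th 0.806 r 54.9 Frad -1.6 Ftan -1.3 Fz 6.2 w 14.1 rot [-3.139e+00  1.000e-03  1.433e+00]
rot [-0.03  0.01  0.03] z 0.03
[[-0.1, 0.1], [-0.09, 0.11], [-0.08, 0.12]]
```

```bash
python3 -m crank '[[[-0.1,0.1,0.03,0,0,0],[-0.09,0.11,0.03,0,0,0],[-0.08,0.12,0.03,0,0,0]]]' >/dev/null; python3 c.py -0.08 3;python3 b.py; python3 -m crank '[[[0,0,0,0,0,0]]]' >/dev/null; python3 c.py -0.08 2
```

```text
t 11.18 pos [490.9 -47.8 118.8] th 0.590 r 54.8 Frad -0.5 Ftan 0.9 Fz 8.8 w 14.0 rot [-3.137e+00  2.000e-03  1.436e+00]
rot [-0.04  0.02  0.05] z 0.03
[[-0.08, 0.12], [-0.07, 0.13], [-0.06, 0.14]]
scene []
n 6 ztop [129.8 131.6 132.1]
wrist [(0.58, [322.2, 161.5, 34.5, 35.8])]
prof z112..142/2 [88, 85, 86, 105, 221, 235, 233, 230, 229, 229, 230, 232, 229, 229, 227, 224]
p137 325 171
p127 320 165
t 11.47 pos [491.7 -48.4 119.2] th 0.571 r 54.7 Frad -2.9 Ftan 0.2 Fz -8.0 w 13.9 rot [-3.139e+00  2.000e-03  1.435e+00]
rot [-0.02  0.02  0.05] z 0.04
[[-0.08, 0.12], [-0.06, 0.13]]
```

```bash
python3 -m crank '[[[-0.08,0.12,0.02,0,0,0],[-0.06,0.13,0.02,0,0,0]]]' >/dev/null; python3 c.py -0.08 2;python3 b.py
python3 - <<'E'
import cv2;i=cv2.imread("pics/wl.png")[100:240,250:430];cv2.imwrite("pics/w6.png",cv2.resize(i,None,fx=4,fy=4,interpolation=cv2.INTER_CUBIC))
E
```

```text
t 11.63 pos [497.6 -52.8 118.8] th 0.438 r 54.7 Frad -0.1 Ftan 1.5 Fz 9.9 w 13.9 rot [-3.137e+00  2.000e-03  1.436e+00]
rot [-0.04  0.02  0.06] z 0.03
[[-0.07, 0.13], [-0.05, 0.14]]
scene [(0.57, [274.9, 238.8, 8.5, 19.3])]
n 20 ztop [126.  135.3 136. ]
wrist [(0.74, [306.1, 154.9, 35.1, 36.9])]
prof z112..142/2 [85, 137, 232, 232, 233, 232, 230, 229, 228, 228, 230, 231, 231, 231, 228, 227]
p137 307 162
p127 304 157
```

View pics/w6.png

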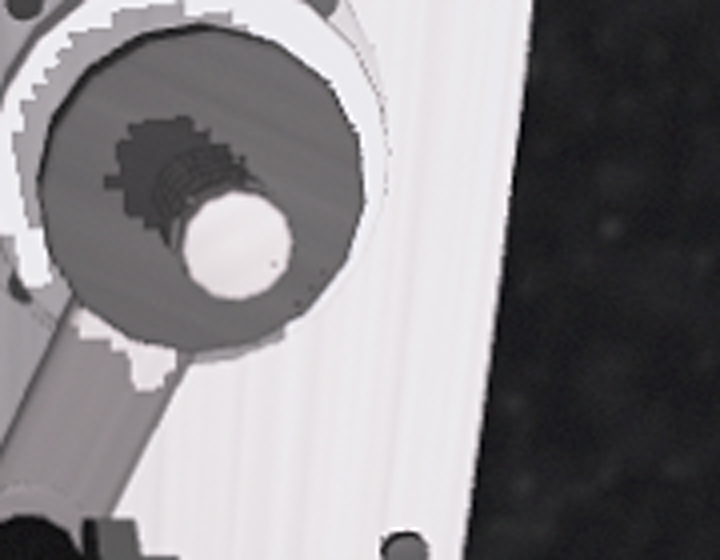

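The crop shows the white tip disc at (238,244), about 27 px across in the original, still standing tall on the dark hub. I'll track that disc numerically.

```bash
cat > d.py <<'E'
from h import *
im=ctrl.get_image("wrist");g=cv2.cvtColor(im["color"],cv2.COLOR_RGB2GRAY);cv2.imwrite("pics/wl.png",im["color"][:,:,::-1])
n,l,s,c=cv2.connectedComponentsWithStats(((g>165)*1).astype(np.uint8),connectivity=4)
p=np.array(proj(im,(527,-7.5,135)))
k=[i for i in range(1,n) if 150<s[i,4]<1500 and np.hypot(*(c[i]-p))<25]
R=np.array(im["R"]);t=np.array(im["t"]);f=im["camera_matrix"][0][0]
for i in k:
    dep=f*12/np.sqrt(s[i,4]*4/np.pi)
    print("disc",np.round(c[i],1),"area",s[i,4],"bbox",s[i,2:4],"z by size %.1f"%at_depth(im,*c[i],dep)[2],"off137",np.round(c[i]-proj(im,(527,-7.5,137)),1),"off127",np.round(c[i]-proj(im,(527,-7.5,127)),1))
E
python3 d.py; python3 -m crank '[[[-0.06,0.13,-0.01,0,0,0],[-0.05,0.14,0.01,0,0,0]]]' >/dev/null; python3 c.py -0.08 2;python3 d.py
```

```text
disc [308.9 161. ] area 548 bbox [27 27] z by size 124.4 off137 [ 1.4 -0.9] off127 [5.  4.4]
t 12.05 pos [505.4 -57.1 118.9] th 0.274 r 54.8 Frad -2.0 Ftan 0.3 Fz 5.5 w 13.9 rot [-3.137e+00  2.000e-03  1.437e+00]
rot [-0.05  0.02  0.06] z 0.03
[[-0.04, 0.14], [-0.02, 0.14]]
disc [293.1 155.2] area 574 bbox [28 27] z by size 126.7 off137 [ 2.9 -0.3] off127 [5.2 4.5]
```

```bash
python3 -m crank '[[[-0.03,0.14,0.0,0,0,0]]]' >/dev/null; python3 c.py -0.08 2;python3 d.py;  python3 -m crank '[[[-0.02,0.14,0.0,0,0,0]]]' >/dev/null; python3 c.py -0.08 2;python3 d.py
```

```text
t 12.18 pos [510.3 -59.  118.9] th 0.178 r 54.7 Frad -2.5 Ftan 1.4 Fz 3.5 w 13.9 rot [-3.137e+00  2.000e-03  1.436e+00]
rot [-0.04  0.02  0.06] z 0.03
[[-0.03, 0.14], [-0.01, 0.15]]
disc [281.7 152.4] area 579 bbox [28 26] z by size 127.0 off137 [ 3.9 -0.2] off127 [5.3 4.4]
t 12.32 pos [515.9 -60.5 118.9] th 0.073 r 54.8 Frad -3.5 Ftan 0.5 Fz 3.3 w 13.9 rot [-3.138e+00  2.000e-03  1.436e+00]
rot [-0.03  0.02  0.06] z 0.03
[[-0.01, 0.15], [0.01, 0.15]]
disc [268.2 150.2] area 586 bbox [28 27] z by size 127.6 off137 [ 4.2 -0.5] off127 [4.7 3.9]
```

```bash
python3 -m crank '[[[0,0.14,0.0,0,0,0]]]' >/dev/null; python3 c.py -0.08 2;python3 d.py
```

```text
t 12.45 pos [521.6 -61.4 118.9] th -0.032 r 54.8 Frad -2.8 Ftan 1.0 Fz 3.2 w 14.1 rot [-3.140e+00  2.000e-03  1.436e+00]
rot [-0.02  0.01  0.06] z 0.03
[[0.0, 0.15], [0.02, 0.15]]
disc [254.4 149.2] area 572 bbox [28 27] z by size 125.9 off137 [ 4.5 -1.1] off127 [4.  3.4]
```

```bash
tail -1 log.txt
```

```text
[12.45, 521.5790925377052, -61.429342465305346, 118.93114375786692, -2.795099688825505, 1.031122312200893, -0.03244085600299639]
```

```bash
python3 -m crank '[[[0.01,0.14,0.0,0,0,0]]]' >/dev/null; python3 c.py -0.08 2;python3 d.py
```

```text
t 12.58 pos [527.1 -61.8 118.9] th -0.134 r 54.8 Frad -2.7 Ftan 1.4 Fz 4.2 w 14.0 rot [-3.141e+00  1.000e-03  1.436e+00]
rot [-0.01  0.01  0.06] z 0.03
[[0.02, 0.15], [0.04, 0.14]]
disc [242.7 145.4] area 454 bbox [26 25] z by size 108.8 off137 [ 6.3 -5.9] off127 [ 4.9 -1.4]
```

```bash
ls -t pics | head -1
```

```text
wl.png
```

The disc shrank from 572 to 454 and moved about 5 px, so the drop has happened between -0.03 and -0.134. I'll confirm by eye.

```bash
python3 - <<'E'
import cv2;i=cv2.imread("pics/wl.png")[90:230,170:350];cv2.imwrite("pics/w7.png",cv2.resize(i,None,fx=4,fy=4,interpolation=cv2.INTER_CUBIC))
E
python3 b.py; python3 c.py 0.12 6
```

```text
scene []
n 10 ztop [115.2 118.9 119. ]
wrist [(0.91, [241.8, 141.2, 26.9, 26.2])]
prof z112..142/2 [217, 217, 218, 219, 217, 217, 218, 218, 217, 217, 217, 216, 217, 221, 160, 139]
p137 234 152
p127 235 147
t 12.83 pos [527.8 -61.7 119. ] th -0.146 r 54.7 Frad -2.8 Ftan -1.2 Fz 1.7 w 13.6 rot [3.140e+00 1.000e-03 1.436e+00]
rot [0.01 0.01 0.06] z 0.03
[[-0.03, -0.22], [0.01, -0.22], [0.03, -0.22], [0.06, -0.21], [0.09, -0.2], [0.11, -0.19]]
```

View pics/w7.png

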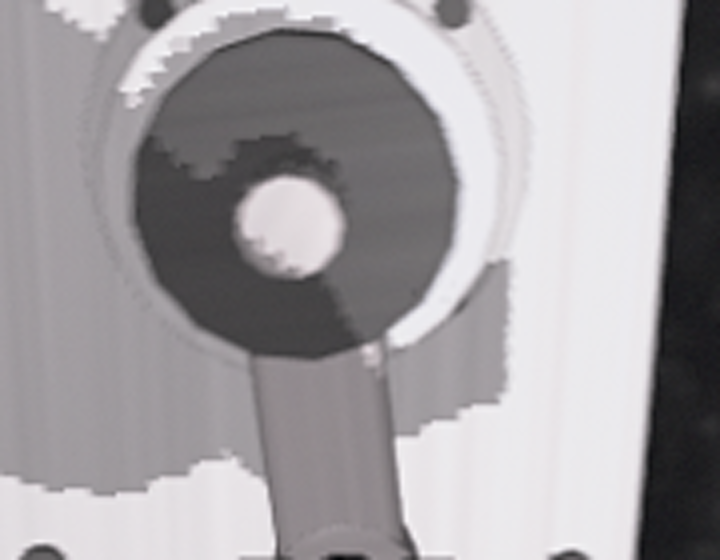

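Run:
```python
from h import *
im=ctrl.get_image("wrist")
for z in (110,117,127,137): print(z,np.round((np.array(proj(im,(527,-7.5,z)))-[170,90])*4))
```

```text
110 [274. 203.]
117 [271. 213.]
127 [266. 228.]
137 [260. 246.]
```

Size, shift (about 4.3 px, roughly 9.5 mm) and the missing rings all confirm the drop. The tip disc at (290,227) now sits low on the hub. Now forward, to about 6.2.

```bash
python3 -m crank '[[[-0.02,-0.22,0.01,0,0,0],[0.01,-0.22,0.01,0,0,0],[0.03,-0.22,0.01,0,0,0],[0.06,-0.21,0.02,0,0,0],[0.09,-0.2,0.02,0,0,0],[0.11,-0.19,0.02,0,0,0]]]' >/dev/null; python3 c.py 0.15 6
```

```text
t 13.38 pos [492.8 -49.5 118.8] th 0.543 r 54.9 Frad -3.1 Ftan -1.2 Fz 5.2 w 13.6 rot [3.129e+00 2.000e-03 1.434e+00]
rot [0.12 0.01 0.04] z 0.03
[[0.16, -0.23], [0.19, -0.2], [0.22, -0.17], [0.24, -0.13], [0.26, -0.09], [0.27, -0.05]]
```

```bash
python3 -m crank '[[[0.16,-0.22,0.0,0.1,0,0],[0.19,-0.19,0.01,0,0,0],[0.22,-0.16,0.01,0,0,0],[0.24,-0.13,0.01,0,0,0],[0.26,-0.09,0.01,0,0,0],[0.27,-0.05,0.01,0,0,0]]]' >/dev/null; python3 c.py 0.15 6
```

```text
t 13.88 pos [472.4  -7.2 118.9] th 1.426 r 55.1 Frad -2.5 Ftan -1.2 Fz 5.1 w 13.7 rot [3.134 0.005 1.43 ]
rot [ 0.08  0.05 -0.  ] z 0.03
[[0.27, -0.02], [0.27, 0.02], [0.27, 0.06], [0.26, 0.1], [0.24, 0.14], [0.21, 0.17]]
```

```bash
python3 -m crank '[[[0.27,-0.01,0.0,0.08,0,0],[0.27,0.02,0.01,0,0,0],[0.27,0.06,0.01,0,0,0],[0.26,0.1,0.01,0,0,0],[0.24,0.14,0.01,0,0,0],[0.21,0.17,0.01,0,0,0]]]' >/dev/null; python3 c.py 0.15 6
```

```text
t 14.38 pos [491.9  35.4 118.8] th 2.302 r 55.4 Frad -2.6 Ftan -1.3 Fz 9.0 w 13.8 rot [-3.14   0.013  1.427]
rot [-0.02  0.12 -0.03] z 0.03
[[0.18, 0.21], [0.16, 0.22], [0.12, 0.25], [0.09, 0.26], [0.05, 0.27], [0.0, 0.27]]
```

```bash
python3 -m crank '[[[0.18,0.21,-0.01,0,0.1,0],[0.16,0.22,0,0,0,0],[0.12,0.25,0,0,0,0],[0.09,0.26,0.0,0,0,0],[0.05,0.27,0.0,0,0,0],[0.0,0.27,0.0,0,0,0]]]' >/dev/null; python3 c.py 0.15 6
```

```text
t 14.88 pos [533.7  48.  118.8] th 3.112 r 55.4 Frad 0.7 Ftan -0.5 Fz 8.2 w 13.7 rot [-3.127  0.01   1.429]
rot [-0.14  0.1  -0.01] z 0.03
[[-0.02, 0.27], [-0.05, 0.27], [-0.09, 0.26], [-0.13, 0.24], [-0.16, 0.22], [-0.2, 0.19]]
```

```bash
python3 -m crank '[[[-0.02,0.27,-0.01,-0.1,0.1,0],[-0.05,0.27,0,0,0,0],[-0.09,0.26,0,0,0,0],[-0.13,0.24,0.0,0,0,0],[-0.16,0.22,0.0,0,0,0],[-0.2,0.19,0.0,0,0,0]]]' >/dev/null; python3 c.py 0.15 6
```

```text
t 15.38 pos [570.8  27.3 118.9] th -2.382 r 55.2 Frad 2.1 Ftan -1.0 Fz 5.5 w 14.0 rot [-3.126 -0.     1.433]
rot [-0.15 -0.    0.03] z 0.03
[[-0.21, 0.18], [-0.23, 0.15], [-0.25, 0.12], [-0.26, 0.08], [-0.27, 0.04], [-0.27, -0.0]]
```

```bash
python3 -m crank '[[[-0.21,0.18,-0.01,-0.1,0,0],[-0.23,0.15,0,0,0,0],[-0.25,0.12,0,0,0,0],[-0.26,0.08,0.0,0,0,0],[-0.27,0.04,0.0,0,0,0],[-0.27,0,0.0,0,0,0]]]' >/dev/null; python3 c.py 0.15 6
```

```text
t 15.88 pos [582.  -14.2 118.9] th -1.581 r 55.0 Frad 2.2 Ftan -0.6 Fz 4.5 w 14.1 rot [-3.133 -0.005  1.438]
rot [-0.09 -0.04  0.07] z 0.03
[[-0.27, -0.02], [-0.27, -0.06], [-0.26, -0.1], [-0.24, -0.14], [-0.21, -0.17], [-0.19, -0.2]]
```

```bash
python3 -m crank '[[[-0.27,-0.02,-0.01,-0.08,0,0],[-0.27,-0.06,0,0,0,0],[-0.26,-0.1,0,0,0,0],[-0.24,-0.14,0.0,0,0,0],[-0.21,-0.17,0.0,0,0,0],[-0.19,-0.2,0.0,0,0,0]]]' >/dev/null; python3 c.py 0.13 5
```

```text
t 16.38 pos [552.  -56.  118.8] th -0.604 r 54.8 Frad -4.1 Ftan -1.0 Fz 6.2 w 13.9 rot [-3.137 -0.006  1.438]
rot [-0.05 -0.06  0.07] z 0.03
[[-0.13, -0.2], [-0.09, -0.22], [-0.06, -0.23], [-0.03, -0.24], [-0.0, -0.24]]
```

```bash
python3 -m crank '[[[-0.13,-0.2,0,0,0,0],[-0.09,-0.22,0,0,0,0],[-0.06,-0.18,0,0,0,0],[0,0,0,0,0,0],[0,0,0,0,0,0]]]' >/dev/null; python3 c.py 0.05 1; python3 b.py; python3 d.py
```

```text
t 16.80 pos [526.6 -61.6 118.9] th -0.124 r 54.6 Frad -1.4 Ftan -1.4 Fz 4.3 w 13.9 rot [-3.13  -0.008  1.437]
rot [-0.11 -0.08  0.07] z 0.03
[[-0.02, -0.09]]
scene []
n 7 ztop [114.5 116.8 116.8]
wrist [(0.82, [246.2, 141.2, 23.8, 25.6])]
prof z112..142/2 [217, 218, 218, 217, 217, 217, 217, 218, 219, 223, 150, 150, 140, 143, 135, 103]
p137 237 151
p127 239 146
disc [243.6 141.4] area 360 bbox [23 23] z by size 89.9 off137 [ 6.4 -9.4] off127 [ 4.8 -5.1]
```

```bash
python3 -m crank '[[[-0.02,-0.1,0,0,0,0],[0,0,0,0,0,0],[0,0,0,0,0,0],[0,0,0,0,0,0]]]' >/dev/null; python3 c.py 0.05 1; python3 b.py
python3 - <<'E'
import cv2;i=cv2.imread("pics/wl.png")[90:230,170:350];cv2.imwrite("pics/w8.png",cv2.resize(i,None,fx=4,fy=4,interpolation=cv2.INTER_CUBIC))
E
```

```text
t 17.38 pos [523.1 -61.5 118.9] th -0.061 r 54.7 Frad -1.6 Ftan -0.9 Fz 4.4 w 14.3 rot [-3.129 -0.008  1.438]
rot [-0.12 -0.07  0.07] z 0.03
[[-0.01, -0.09]]
scene []
n 0 ztop []
wrist [(0.94, [251.7, 140.3, 27.6, 24.3])]
prof z112..142/2 [219, 219, 220, 220, 220, 218, 218, 218, 217, 217, 215, 215, 214, 214, 218, 186]
p137 246 150
p127 247 146
```

View pics/w8.png

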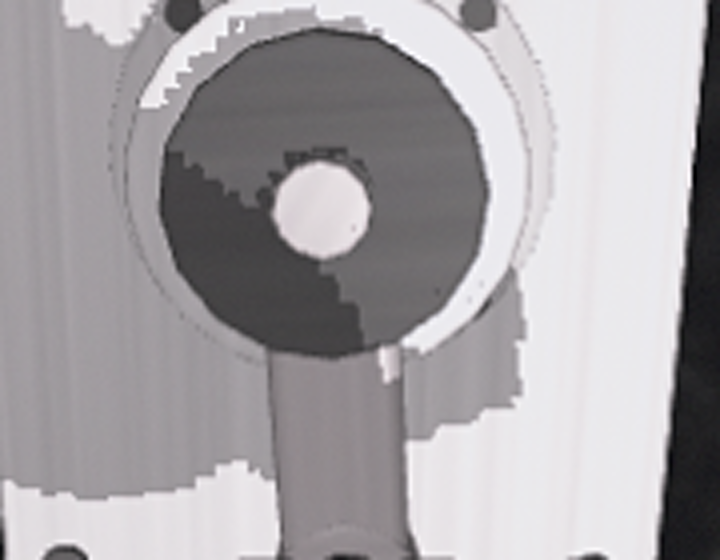

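The disc is now 24 px across (28 before the drop, 26 after it) and almost flush with the hub, at (322,210). The bolt is about 10 mm lower again. The grip is held and standing still, so I'll hand in.

```bash
python3 -c "
from cell import ctrl
s=ctrl.read_state();print(s['clock'],s['width'],abs(s['qd']).max(),s['force']);print(ctrl.finish_job())"
```

```text
17.5833 13.776428989085627 0.002392087278373346 [0.11210831 1.65989955 4.63760311]
the job is handed in; nothing more can be done
None
```

I pushed the drawer home, turned the crank backward until the bolt dropped, turned it forward one full turn, and handed in at 17.6 s while still holding the grip.

- **Drawer:** it ran into its stop with about 25 N of push, and the top picture showed its front flush with the housing. I only touched the crank after that.
- **Drop:** it came at a crank reading of between about -0.03 and -0.14, and I stopped there. In the wrist view the bolt tip's disc shrank from 28 to 26 px and shifted about 4 px, or roughly 10 mm of drop. The estimates varied: two judged it at about 9–10 mm and a rougher one at 6.7 mm. A corner of the disc was in shadow.
- **Forward turn:** I stopped at a reading of about 6.22, which is one turn from the drop to within about 0.08 rad. The disc was down to about 24 px and nearly flush with the hub, which fits a depth of about 20 mm.
- **At hand-in:** the grip was held (13.8 mm opening), the joints were still and the force on the tool was about 5 N.

- **Force spike:** before the drop, one small upward test move put about 50 N on the wrist through the grip. That is below the 120 N wrist limit but above the 40 N figure for the gripper's body. Only the pads were holding the grip, so I don't think that limit applies.
- **Not confirmed:** the scene camera could not see the bolt at the end, so the final depth rests on the wrist view alone. I did not go near the cup, dropper bottle or beaker, and did not re-check them at the end.

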